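Tip the parts box over and seat it for label reading

ROBOT

A 6-joint arm with a two-finger parallel gripper is mounted at the origin on the work surface. World frame = base frame: x ahead of the robot, y to its left, z up, the work surface at z = 0. Lengths are in m, angles in rad, forces in N, time in s.
With the tool pointing down it reaches from about 0.375 to 0.975 m from the base axis. Payload 3.8 kg.
Tool frame: the origin (TCP) lies at the very end of the fingers, on their centre line; the grasp point (between the pads) lies 19 mm behind it; z points along the fingers, y is the line along which they close (so a half turn about z gives the same grasp; the last joint's range is limited). The gripper opens to 85 mm and grips with 20 to 120 N. Pads are 22 mm wide; open, the fingers measure 114 mm over their backs; the gripper's body (76 mm by 85 mm) begins 54 mm behind the grasp point. The pads swing forward as they close: fully open they stand 13 mm farther back than shut.
Start: joints at [1.31, 0.264, 1.604, -0, 1.274, -0.037], TCP at [0.15, 0.658, 0.231] pointing down, gripper open.
Joint ranges: [-2.63, 2.63], [-0.94, 2.18], [0.31, 2.57], [-1.31, 4.45], [0, 2.66], [-2.55, 2.55]. Speed limits (rad/s): [2.57, 2.57, 3.14, 3.14, 3.14, 3.14].

INTERFACE

Orientations are given as a rotation vector (axis times angle).
In Python, from workcell import monitor, viewer, job gives the robot as it stands. The module is installed in compiled form; this text tells all that it offers.
- The arm moves only by the tool step_arm, never from a script. Its argument "series" is one flat list of numbers, 4 for each row, row after row: the shift along the tool's x, y, z in m, then the turn about the tool's z in rad. A call has 1 to 8 rows; each row is the pose to reach, as a shift and turn from the pose commanded when the call began, along the tool's axes at that moment; what a row does not reach only later rows make up. A row lasts 1/8 s, in which the tool goes at most 62.5 mm and 10.7 degrees, less where a joint would pass 70% of its speed; a pose out of reach is approached as far as the arm can. A call with a gripper value outside its range is refused whole. "gripper" is the opening, from 0 (shut) to 1 (fully open), set as the call begins (left out, the last holds). The fingers move at their own pace and stop on an object; "newtons" is the grip in N (left out, the last holds). Time passes only in rows, so rows that repeat a pose let the fingers close. It gives the time, the measured TCP pose, the force, the opening and the grip force at its end, in the units of the state.
- monitor.read_state(): the state, without advancing time (a new reading comes with each control period).
- viewer.read_camera(name): name is "side" or "top"; returns a dict with "image" (384x512x3 uint8, red, green, blue), "intrinsics" (3x3 intrinsics, pixels), "T" (4x4, takes a point from camera to world coordinates). Camera axes: x right, y up, looking along -z (the intrinsics and any distortion apply to the point x, -y, -z); pixel columns grow to the right and rows downward; lengths in m; the calibration is good to about 2 mm. A picture is of the moment at which its call begins. There is no depth.
- job.finish_job(): hands the job in; it is judged then, once.
Trained networks look in a picture, given as the dict that the camera call returned (one of the last four; its "shot" number tells which), for a name from the list of things; names that differ only in an ending like _2 or _b are one class to them, and where a whole thing is asked for, a point or a joint stands for the part that bears it (a point fixed in the world has none). Each returns a list of dicts, best first, with "score" (0 to 1); they miss things now and then, are a little off and sometimes report something else, mostly with a low value. They report only what shows in the picture. A call takes as long as a camera call. They do not tell look-alikes from the thing itself.
- viewer.boxes_of(picture, label): "extent" ([centre column, centre row, width, height] in pixels, round what is visible of it).
- viewer.spot_point(picture, label): "point" ([column, row] in pixels: a listed point, or the origin of a listed thing).
The state is a dict: "time": time; "q": joint angles; "joint_vel": joint speeds; "joint_torque": joint torques, N m; "tool_pos": TCP position; "tcp_rot": TCP orientation; "wrist_force": force on the tool from outside, world axes, zero at the start; "torque": the same for the moment, N m; "width": opening from 0.0 (shut) to 1.0 (fully open); "grip_force": force on a finger pad.
Only numpy, scipy, OpenCV 4.12 (cv2) and the standard library are available. Lean on these libraries where they do the work, as an engineer would, in place of code of your own. Each camera call takes 0.05 s, during which the arm holds its last target. There are 200 camera calls.

TASK

Push the standing pink parts box over, away from its bar-code side, so that it lies flat on the station plate with the bar-code label facing up; then push it along the plate until its leading short end sits flush against the metal stop fence. Only push it: do not pick it up or carry it. Leave the black box standing where it is, and disturb nothing else on the bench.

Things in the scene. Friction and masses are not known exactly. Their poses are not given: they have to be found in the camera images.
- pink_box: The box to push over: closed, rigid, pink, 0.18 to 0.35 kg, standing on end on the station plate. 50 mm deep (x) by 90 wide (y) by 140 tall (z). Origin: centre of the underside it stands on; z runs to its top end. The white bar-code label is on its -x face, roughly facing the robot; its +x points towards the fence (yaw within 0.3 rad of the station's).
- pink_box_center (a point): The middle of the pink box, on its z axis, 70 mm from the origin. Pushed level near the top of its label face towards its +x, the box tips over its far lower edge, falls by itself from a lean of about 20 degrees, and lies 50 mm high, label up, z towards the fence, its top end short of it. It then slides when pushed; askew at the fence it jams: nudge its flank to square it.
- black_box: A black parts box of the same make, size, axes and label, standing on the same plate beside the pink one (which of the two is left or right varies, centres about 250 mm apart). It must stay standing where it is. Origin: centre of its underside.
- station: Fixed station, place and yaw (to 0.2 rad) vary. Grey-blue plate 300 (x) by 540 (y) by 6 mm thick, origin at the centre of its underside, on the bench. Along its far edge runs an aluminium stop fence, 540 mm wide; its flat face towards the robot lies at station x = +130 mm, its top 36 mm above the bench. x points square to the fence, away from the robot. A white reader 55 mm high stands behind it.
- reel: Blue component reel lying flat, 178 mm across, 13 mm high, on the left side of the bench. Leave alone. Origin: centre of its underside.
- bottle: White bottle, 60 mm across, 160 mm high, on the right side of the bench. Leave alone. Origin: centre of its underside.
- driver: Screwdriver lying on the right side of the bench. Leave alone.
- jar: Amber jar with black cap, 56 mm across, 60 mm high, on the far left of the bench. Leave alone. Origin: centre of its underside.
- brush: Hand brush lying on the near left of the bench. Leave alone.
Not all that is in view belongs to the job. There is more than one size of the pink_box; the one meant has the size given above.

How it is judged:
By the outcome, as a careful person would: the job done as asked, in the order asked, and still so for the second after the job is handed in, with the robot touching nothing.
It also fails if it takes over 72 s, if anything falls off the work surface, if the arm or the gripper's body presses on something with over 40 N, if the wrist force passes 120 N, or if a joint passes its speed limit or range.

## Working session

There is one attempt and no reset: what is moved stays moved. The work goes in short steps, Python scripts to look and compute and a tool call to move; the robot and the scene stay as the last step left them, time stands still between calls to the robot, and variables do not carry over. Pictures are saved under pics/ and viewed, at most 10 in all, crops included, and the job is handed in when it is done.

Besides the shell and the picture viewer there is one more tool, called after "Request:" as name(argument=value, ...), one argument or row to a line, values as JSON. step_arm: Moves the arm, as the interface text tells. Its arguments: {"type":"object","properties":{"series":{"type":"array"},"gripper":{"type":"number"},"newtons":{"type":"number"}},"required":["series"]}

```bash
mkdir -p pics; cat > h.py <<'E'
import numpy as np, cv2
from workcell import monitor, viewer, job
def ray(p,uv):
    K=np.array(p["intrinsics"]);T=np.array(p["T"])
    d=np.linalg.inv(K)@np.array([uv[0],uv[1],1.]);d=np.array([d[0],-d[1],-d[2]])
    return T[:3,3],T[:3,:3]@d
def onz(p,uv,z):
    o,d=ray(p,uv);return o+d*(z-o[2])/d[2]
def proj(p,X):
    K=np.array(p["intrinsics"]);T=np.array(p["T"])
    c=T[:3,:3].T@(np.array(X)-T[:3,3]);v=K@np.array([c[0],-c[1],-c[2]]);return v[:2]/v[2]
def save(p,n): cv2.imwrite("pics/"+n+".png",np.array(p["image"])[:,:,::-1])
E
python3 - <<'E'
from h import *
np.set_printoptions(precision=3,suppress=True)
ims=[]
for c in ("top","side"):
    p=viewer.read_camera(c); ims.append(np.array(p["image"]))
    print(c,np.array(p["intrinsics"]).tolist(),np.array(p["T"]), [k for k in p])
    for l in ("pink_box","black_box","station","pink_box_center"):
        for r in viewer.boxes_of(p,l)[:3]: print(l,"box",np.round(r["extent"],1),round(r["score"],2))
        for r in viewer.spot_point(p,l)[:3]: print(l,"pt",np.round(r["point"],1),round(r["score"],2))
    save(p,c+"0")
print(monitor.read_state())
E
```

```text
top [[430.9707136842924, 0.0, 255.97764618940838], [0.0, 430.9707136842924, 187.8190416132627], [0.0, 0.0, 1.0]] [[-0.055  0.978 -0.2    0.242]
 [-0.998 -0.052  0.016  0.018]
 [ 0.006  0.201  0.98   1.376]
 [ 0.     0.     0.     1.   ]] ['image', 'intrinsics', 'T', 'shot']
pink_box box [388.6 202.9  60.4  44.4] 0.98
pink_box box [308.1 185.8  31.9  25.7] 0.95
pink_box box [321.8 242.3  48.9  44.7] 0.86
pink_box pt [312.5 246.1] 0.85
pink_box pt [302.2 190.9] 0.72
pink_box pt [381.  207.2] 0.63
black_box box [220.4 199.4  30.   27.9] 0.72
black_box pt [221.1 201.2] 0.95
station box [259.9 167.9 178.6 127.5] 0.79
station box [382.4 138.2  23.7  23.3] 0.51
station pt [257.6 171.2] 0.94
pink_box_center box [389.1 200.4  55.9  43.9] 0.82
pink_box_center box [305.9 183.6  31.9  26.3] 0.64
pink_box_center box [325.1 240.3  47.1  45. ] 0.63
pink_box_center pt [387.6 202.4] 0.9
pink_box_center pt [306.6 188.1] 0.87
pink_box_center pt [319.7 245.6] 0.87
side [[377.4921476180942, 0.0, 257.4201444909701], [0.0, 377.4921476180942, 185.19723359830874], [0.0, 0.0, 1.0]] [[ 0.792  0.39  -0.469 -0.1
[... 468 characters left out ...]
15. ] 0.73
station pt [279.7 188.9] 0.59
pink_box_center box [298.8 206.1  33.   53.2] 0.79
pink_box_center box [340.6 260.1  53.9  73.5] 0.79
pink_box_center pt [337. 260.] 0.83
pink_box_center pt [295.  205.8] 0.75
pink_box_center pt [257.9 230.9] 0.74
{'time': 0.9, 'q': array([ 1.31 ,  0.264,  1.604, -0.   ,  1.274, -0.037]), 'joint_vel': array([ 0.001, -0.001,  0.003,  0.001,  0.   , -0.001]), 'joint_torque': array([ -0.001, -51.505, -36.773,  -0.   ,   0.001,  -0.   ]), 'tool_pos': array([0.15 , 0.658, 0.231]), 'tcp_rot': array([0.351, 3.122, 0.   ]), 'wrist_force': array([-0.832, -0.566, -0.158]), 'torque': array([-0.018, -0.013, -0.029]), 'grip_force': 0.0, 'width': 1.001002591449746}
```

View pics/top0.png

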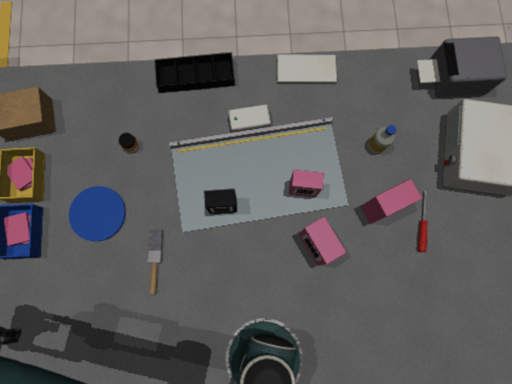

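View pics/side0.png

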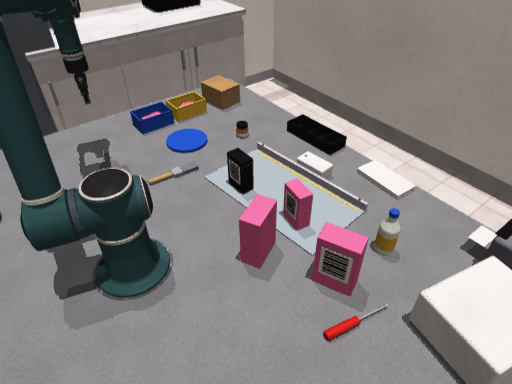

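The top view shows three pink boxes in reach. The one at (308,186) stands on the plate and looks the right size. Those at (322,242) and (389,203) are larger and off the plate, and the flat pink items at (20,172) and (18,229) are in bins. I choose (308,186), since it is on the plate next to the black box at (220,200). Next is a close crop to check that and pick corners.

```bash
python3 - <<'E'
from h import *
for n,(x,y,w,h,s) in {"top0":(165,110,190,145,4)}.items():
    im=cv2.imread(f"pics/{n}.png")[y:y+h,x:x+w]
    im=cv2.resize(im,None,fx=s,fy=s,interpolation=cv2.INTER_CUBIC)
    im=cv2.convertScaleAbs(im,alpha=1.3,beta=25)
    cv2.imwrite("pics/crop1.png",im)
E
```

```text
(no output)
```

View pics/crop1.png

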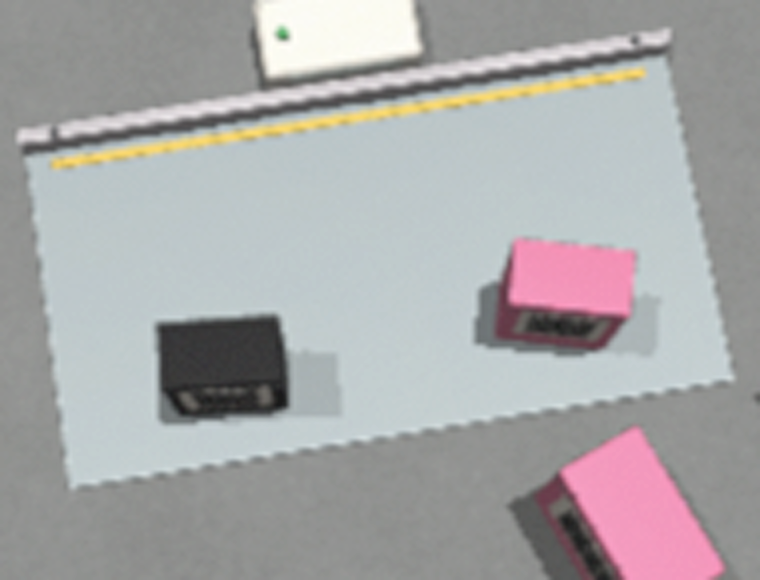

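The crop confirms the choice: label towards the robot, standing on the plate. Pink top corners in the crop are (513,240), (637,250), (632,318) and (508,305). The plate's near corners are (70,488) and (735,380), and the fence face base runs from (25,153) to (668,57).

```bash
python3 - <<'E'
from h import *
np.set_printoptions(precision=4,suppress=True)
p=viewer.read_camera("top")
def c(u,v,z): return onz(p,[165+(u-1.5)/4,110+(v-1.5)/4],z)
P=np.array([c(*a,.146) for a in [(513,240),(637,250),(632,318),(508,305)]])
print("pink",P[:,:2],"ctr",P.mean(0)); print("edges",[np.linalg.norm(P[i]-P[(i+1)%4]).round(3) for i in range(4)])
w=(P[0]+P[3]-P[1]-P[2]); print("pink yaw from width",np.arctan2(-w[0],w[1]))
d=(P[0]+P[1]-P[2]-P[3]); print("from depth",np.arctan2(d[1],d[0]))
n=[c(70,488,.006),c(735,380,.006)]; f=[c(25,153,.006),c(668,57,.006)]; ft=[c(20,145,.036),c(670,45,.036)]
for a in (n,f,ft):
    e=a[0]-a[1]; print(np.array(a)[:,:2],np.linalg.norm(e),"yaw",np.arctan2(-e[0],e[1]))
B=np.array([c(*a,.146) for a in [(157,323),(277,315),(286,375),(166,385)]]);print("black",B[:,:2],B.mean(0))
Q=np.array([c(*a,.2) for a in [(637,428),(560,472)]]); print("bigpink far edge at z=.2",Q[:,:2], np.linalg.norm(Q[0]-Q[1]))
for n in ("side","top"):
  q=viewer.read_camera(n) if n=="side" else p
  for z,l in ((.006,"pink_box"),(.076,"pink_box_center")):
    for r in viewer.spot_point(q,l)[:3]: print(n,l,onz(q,r["point"],z))
  for r in viewer.spot_point(q,"station")[:1]: print(n,"station",onz(q,r["point"],0))
E
```

```text
pink [[ 0.5425 -0.114 ]
 [ 0.5301 -0.2045]
 [ 0.4795 -0.1964]
 [ 0.494  -0.1068]] ctr [ 0.5115 -0.1554  0.146 ]
edges [np.float64(0.091), np.float64(0.051), np.float64(0.091), np.float64(0.049)]
pink yaw from width -0.14831539023550688
from depth -0.15211795985322676
[[ 0.3932  0.237 ]
 [ 0.4512 -0.2994]] 0.5395939134981524 yaw 0.10786252079487738
[[ 0.6721  0.2685]
 [ 0.7273 -0.2701]] 0.5414221760986095 yaw 0.10216175103373025
[[ 0.6696  0.267 ]
 [ 0.7269 -0.2664]] 0.536383251732828 yaw 0.10703524344135269
black [[0.4943 0.1491]
 [0.4956 0.0617]
 [0.451  0.0572]
 [0.4484 0.144 ]] [0.4723 0.103  0.146 ]
bigpink far edge at z=.2 [[ 0.392  -0.1838]
 [ 0.3646 -0.1286]] 0.06166399520117683
side pink_box [ 0.3322 -0.1864  0.006 ]
side pink_box [ 0.4362 -0.407   0.006 ]
side pink_box [ 0.5077 -0.1535  0.006 ]
side pink_box_center [ 0.4494 -0.4044  0.076 ]
side pink_box_center [ 0.5137 -0.1549  0.076 ]
side pink_box_center [ 0.3432 -0.1735  0.076 ]
side station [ 0.5682 -0.0118 -0.    ]
top pink_box [ 0.443  -0.3988  0.006 ]
top pink_box [ 0.3316 -0.1803  0.006 ]
top pink_box [ 0.509  -0.1506  0.006 ]
top pink_box_center [ 0.511  -0.1571  0.076 ]
top pink_box_center [ 0.3381 -0.1868  0.076 ]
top pink_box_center [ 0.4421 -0.4128  0.076 ]
top station [ 0.5679 -0.0194  0.    ]
```

```bash
cat >> h.py <<'E'
from scipy.spatial.transform import Rotation as R
def go(x,y,z,yaw):
    """shift in tool axes and turn so that -tool x points along world yaw"""
    s=monitor.read_state(); M=R.from_rotvec(s["tcp_rot"]).as_matrix()
    t=np.arctan2(-M[1,0],-M[0,0])
    print("t",round(s["time"],2),"pos",np.round(s["tool_pos"],4),"yaw",round(t,4),"F",np.round(s["wrist_force"],1))
    print("->",np.round(M.T@(np.array([x,y,z])-s["tool_pos"]),4),"turn",round(-(yaw-t),4))
E
python3 -c "
from h import *
go(.30,.27,.27,-.15)
go(.44,-.144,.27,-.15)"
```

```text
t 1.3 pos [0.1498 0.6582 0.2313] yaw -0.2238 F [0.2 0.7 0.9]
-> [-0.2326 -0.3451 -0.0387] turn -0.0738
t 1.3 pos [0.1498 0.6582 0.2313] yaw -0.2238 F [0.2 0.7 0.9]
-> [-0.461  -0.7177 -0.0387] turn -0.0738
```

Request:
step_arm(
  series=[-0.037,-0.042,-0.039,-0.02,-0.073,-0.083,-0.039,-0.04,-0.11,-0.125,-0.039,-0.06,-0.146,-0.166,-0.039,-0.074,-0.182,-0.208,-0.039,-0.074,-0.218,-0.25,-0.039,-0.074,-0.255,-0.291,-0.039,-0.074,-0.291,-0.332,-0.039,-0.074],
  gripper=0.5,
)

```text
time: 2.3
tool_pos: [0.3605, 0.2683, 0.2707]
tcp_rot: [0.235, 3.132, 0.001]
wrist_force: [0.3, 0.3, -0.0]
width: 0.499
grip_force: 0.0
```

```bash
python3 -c "
from h import *
go(.44,-.144,.27,-.15)"
```

```text
t 2.3 pos [0.3605 0.2683 0.2707] yaw -0.1495 F [ 0.3  0.3 -0. ]
-> [-0.14   -0.3959  0.0005] turn 0.0005
```

Request:
step_arm(
  series=[-0.018,-0.05,0,0,-0.035,-0.1,0,0,-0.053,-0.15,0,0,-0.07,-0.2,0,0,-0.088,-0.25,0,0,-0.105,-0.3,0,0,-0.123,-0.35,0,0,-0.14,-0.396,0,0],
)

```text
time: 3.3
tool_pos: [0.4393, -0.1446, 0.2707]
tcp_rot: [0.236, 3.132, -0.0]
wrist_force: [0.6, 0.8, 0.1]
width: 0.501
grip_force: 0.0
```

```bash
python3 - <<'E'
from h import *
go(.44,-.144,.122,-.15)
p=viewer.read_camera("side")
im=np.array(p["image"])[120:310,170:390,::-1]
cv2.imwrite("pics/s1.png",cv2.resize(im,None,fx=3,fy=3,interpolation=cv2.INTER_CUBIC))
E
```

```text
t 3.3 pos [ 0.4393 -0.1446  0.2707] yaw -0.1506 F [0.6 0.8 0.1]
-> [-0.0004  0.0007  0.1487] turn -0.0006
```

View pics/s1.png

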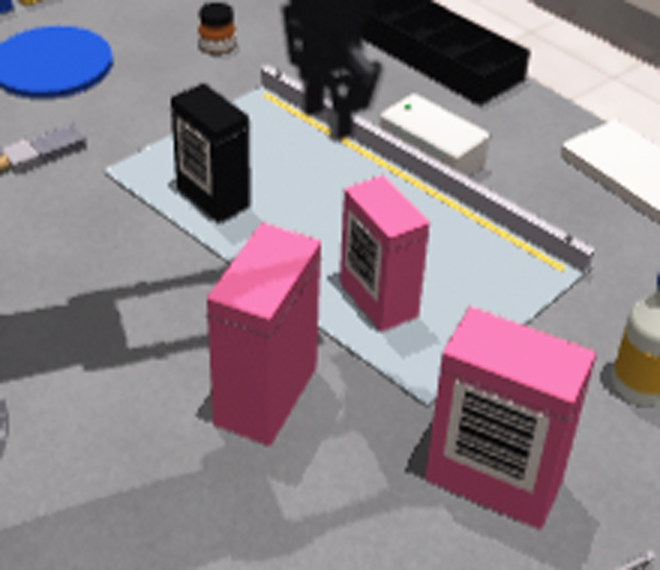

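Side view: the gripper hangs above the gap, and the large pink box (crop top corners (262,225) and (320,240)) is just behind it. I'll triangulate its top before descending.

```bash
python3 - <<'E'
from h import *
a=viewer.read_camera("top");b=viewer.read_camera("side")
for (u,v),(s,t) in (((637,428),(320,240)),((560,472),(262,225))):
    o,d=ray(a,[165+u/4,110+v/4]);o2,d2=ray(b,[170+s/3,120+t/3])
    k=np.linalg.lstsq(np.c_[d,-d2],o2-o,rcond=None)[0]
    print(o+k[0]*d,o2+k[1]*d2)
E
```

```text
[ 0.39313154 -0.187852    0.18212876] [ 0.39542993 -0.18924354  0.18265926]
[ 0.36580708 -0.13230433  0.1777793 ] [ 0.36812519 -0.13363293  0.17818512]
```

Request:
step_arm(
  series=[0,0,0.04,0,0,0,0.08,0,0,0,0.115,0,0,0,0.135,0,0,0,0.149,0,0,0,0.149,0],
)

```text
time: 4.2
tool_pos: [0.4385, -0.1416, 0.1206]
tcp_rot: [-0.234, -3.131, -0.001]
wrist_force: [0.9, -0.1, 0.4]
width: 0.5
grip_force: 0.0
```

Request:
step_arm(
  series=[-0.01,0,0,0,-0.02,0,0,0,-0.027,0,0,0,-0.033,0,0,0,-0.039,0,0,0,-0.045,0,0,0,-0.051,0,0,0,-0.057,0,0,0],
)

```text
time: 5.2
tool_pos: [0.4959, -0.1512, 0.1213]
tcp_rot: [-0.235, -3.133, 0.0]
wrist_force: [-0.3, 0.1, 1.1]
width: 0.5
grip_force: 0.2
```

```bash
python3 - <<'E'
from h import *
go(.53,-.159,.122,-.15)
p=viewer.read_camera("side")
im=np.array(p["image"])[120:310,170:390,::-1]
cv2.imwrite("pics/s2.png",cv2.resize(im,None,fx=3,fy=3,interpolation=cv2.INTER_CUBIC))
E
```

```text
t 5.2 pos [ 0.4959 -0.1512  0.1213] yaw -0.1498 F [-0.3  0.1  1.1]
-> [-0.0349 -0.0027 -0.0007] turn 0.0002
```

View pics/s2.png

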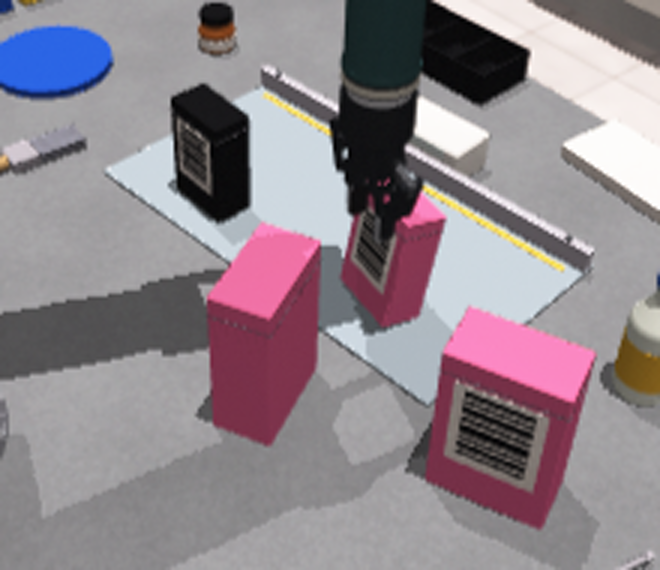

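The view shows the fingers on the box top at crop (385,205) and the box leaning, so it is tipping rather than sliding. I'll keep pushing.

Request:
step_arm(
  series=[-0.007,0,0,0,-0.014,0,0,0,-0.021,0,0,0,-0.028,0,0,0,-0.034,0,0,0,-0.034,0,0,0,-0.034,0,0,0,-0.034,0,0,0],
)

```text
time: 6.25
tool_pos: [0.5289, -0.1561, 0.1212]
tcp_rot: [-0.235, -3.132, -0.0]
wrist_force: [0.5, 0.2, 0.8]
width: 0.504
grip_force: 0.0
```

Request:
step_arm(
  series=[0.03,0,-0.03,0,0.05,0,-0.08,0,0.05,0,-0.12,0,0.05,0.05,-0.12,0,0.05,0.1,-0.12,0,0.05,0.15,-0.12,0,0.05,0.2,-0.12,0,0.05,0.2,-0.12,0],
)

```text
time: 7.25
tool_pos: [0.5095, 0.0519, 0.2413]
tcp_rot: [0.228, 3.133, 0.001]
wrist_force: [-0.2, -0.3, -0.9]
width: 0.502
grip_force: 0.0
```

```bash
python3 - <<'E'
from h import *
p=viewer.read_camera("top"); save(p,"t2")
im=np.array(p["image"])[110:255,165:355,::-1]
im=cv2.resize(im,None,fx=4,fy=4,interpolation=cv2.INTER_CUBIC)
cv2.imwrite("pics/t2c.png",cv2.convertScaleAbs(im,alpha=1.3,beta=25))
E
```

```text
(no output)
```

View pics/t2c.png

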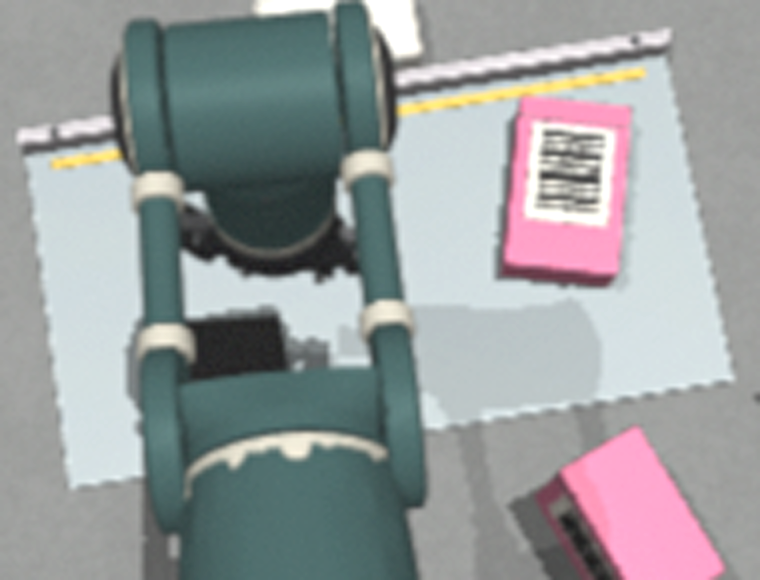

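The box lies label up, short of the fence. Its top corners in the crop are (523,96), (632,106), (620,278) and (502,266).

```bash
python3 - <<'E'
from h import *
np.set_printoptions(precision=4,suppress=True)
p=viewer.read_camera("top")
P=np.array([onz(p,[165+(u-1.5)/4,110+(v-1.5)/4],.056) for u,v in [(523,96),(632,106),(620,278),(502,266)]])
print(P[:,:2],P.mean(0),[np.linalg.norm(P[i]-P[(i+1)%4]).round(3) for i in range(4)])
d=P[0]+P[1]-P[2]-P[3]; w=P[0]+P[3]-P[1]-P[2]
print("yaw",np.arctan2(d[1],d[0]),np.arctan2(-w[0],w[1]))
u=np.array([np.cos(.105),np.sin(.105)]);F=np.array([[.6721,.2685],[.7273,-.2701]])
print("station x of fence",F@u,"corners",P[:,:2]@u, "y",P[:,:2]@[-u[1],u[0]])
go(.48,-.154,.25,-.15)
E
```

```text
[[ 0.6828 -0.1402]
 [ 0.6698 -0.227 ]
 [ 0.5293 -0.2054]
 [ 0.5439 -0.1135]] [ 0.6065 -0.1715  0.056 ] [np.float64(0.088), np.float64(0.142), np.float64(0.093), np.float64(0.141)]
yaw -0.17115539339192876 -0.1533309466769912
station x of fence [0.6965 0.695 ] corners [0.6644 0.6424 0.5049 0.5291] y [-0.211  -0.2959 -0.2598 -0.1699]
t 7.35 pos [0.5093 0.0492 0.2412] yaw -0.1481 F [-0.2  0.2 -0.2]
-> [-0.001  -0.2053 -0.0087] turn 0.0019
```

```bash
python3 -c "
from h import *
go(.568,-.077,.028,-.15)"
```

```text
t 7.35 pos [0.5093 0.0492 0.2412] yaw -0.1481 F [-0.2  0.2 -0.2]
-> [-0.0767 -0.116   0.2133] turn 0.0019
```

Request:
step_arm(
  series=[-0.025,-0.04,0,0,-0.05,-0.08,0,0,-0.077,-0.116,0,0,-0.077,-0.116,0.06,0,-0.077,-0.116,0.12,0,-0.077,-0.116,0.17,0,-0.077,-0.116,0.2,0,-0.077,-0.116,0.213,0],
  gripper=0,
)

```text
time: 8.35
tool_pos: [0.5662, -0.0785, 0.026]
tcp_rot: [-0.238, -3.128, -0.0]
wrist_force: [-0.1, -0.6, 0.1]
width: -0.001
grip_force: 0.0
```

Request:
step_arm(
  series=[0,-0.01,0,0,0,-0.018,0,0,0,-0.026,0,0,0,-0.032,0,0,0,-0.038,0,0,0,-0.044,0,0,0,-0.05,0,0,0,-0.053,0,0],
)

```text
time: 9.35
tool_pos: [0.5603, -0.1298, 0.0282]
tcp_rot: [-0.235, -3.132, -0.0]
wrist_force: [-0.3, 1.3, 1.5]
width: -0.003
grip_force: 0.9
```

Request:
step_arm(
  series=[0,0.02,0,0,0,0.04,0,0,0,0.06,-0.03,0,0,0.08,-0.08,0,0,0.11,-0.14,0,0,0.15,-0.18,0,0,0.2,-0.18,0,0,0.2,-0.18,0],
)

```text
time: 10.35
tool_pos: [0.5907, 0.073, 0.2093]
tcp_rot: [0.226, 3.131, 0.002]
wrist_force: [-0.0, -0.4, -0.5]
width: 0.001
grip_force: 0.0
```

```bash
cat >> h.py <<'E'
def pinkfit(z=.056):
    p=viewer.read_camera("top"); im=np.array(p["image"])
    s=4;x0,y0=280,100; big=cv2.resize(im[y0:225,x0:355],None,fx=s,fy=s,interpolation=cv2.INTER_CUBIC)
    cv2.imwrite("pics/fit%d.png"%p["shot"],big[:,:,::-1])
    hsv=cv2.cvtColor(big,cv2.COLOR_RGB2HSV); m=cv2.inRange(hsv,(150,60,150),(179,255,255))
    c=max(cv2.findContours(m,cv2.RETR_EXTERNAL,cv2.CHAIN_APPROX_NONE)[0],key=cv2.contourArea)[:,0]
    W=np.array([onz(p,[x0+(a+.5)/s-.5,y0+(b+.5)/s-.5],z)[:2] for a,b in c])
    r=cv2.minAreaRect((W*1000).astype(np.float32)); B=cv2.boxPoints(r)/1000
    e=B-np.roll(B,1,0); i=np.argmax(np.linalg.norm(e,axis=1)); a=e[i]*np.sign(e[i][0])
    u=np.array([np.cos(.105),np.sin(.105)])
    print("pink ctr",np.array(r[0])/1000,"size",r[1],"yaw",np.arctan2(a[1],a[0]),"shot",p["shot"])
    print(B,"station x",B@u-.6957)
E
python3 -c "
from h import *
np.set_printoptions(precision=4,suppress=True)
pinkfit(); go(.5,-.2,.2,.0)"; ls pics
```

```text
pink ctr [ 0.6113 -0.1878] size (139.3421173095703, 90.04998016357422) yaw 0.03933798 shot 11
[[ 0.5399 -0.1456]
 [ 0.5434 -0.2356]
 [ 0.6827 -0.2301]
 [ 0.6791 -0.1401]] station x [-0.174  -0.18   -0.0409 -0.035 ]
t 10.4 pos [0.5901 0.0711 0.2084] yaw -0.1453 F [ 0.4 -0.2 -0.8]
-> [ 0.0499 -0.2813  0.0084] turn -0.1453
crop1.png
fit11.png
s1.png
s2.png
side0.png
t2.png
t2c.png
top0.png
```

```bash
python3 -c "
from h import *
go(.497,-.195,.024,.105)"
```

```text
t 10.4 pos [0.5901 0.0711 0.2084] yaw -0.1453 F [ 0.4 -0.2 -0.8]
-> [ 0.0536 -0.2768  0.1844] turn -0.2503
```

Request:
step_arm(
  series=[0.01,-0.05,0,-0.05,0.02,-0.1,0,-0.1,0.03,-0.15,0,-0.15,0.04,-0.2,0,-0.2,0.05,-0.25,0,-0.25,0.054,-0.277,0,-0.25,0.054,-0.277,0.02,-0.25,0.054,-0.277,0.04,-0.25],
  gripper=0.5,
)

```text
time: 11.4
tool_pos: [0.4946, -0.1985, 0.1673]
tcp_rot: [0.154, -3.137, 0.0]
wrist_force: [0.6, -0.2, -0.3]
width: 0.498
grip_force: 0.0
```

```bash
python3 -c "
from h import *
go(.497,-.195,.024,.105)"
```

```text
t 11.4 pos [ 0.4946 -0.1985  0.1673] yaw 0.0982 F [ 0.6 -0.2 -0.3]
-> [-0.0028  0.0033  0.1433] turn -0.0068
```

Request:
step_arm(
  series=[0,0.003,0.05,-0.005,0,0.003,0.09,-0.005,0,0.003,0.12,-0.005,0,0.003,0.137,-0.005,0,0.003,0.143,-0.005,0,0.003,0.143,-0.005],
)

```text
time: 12.15
tool_pos: [0.4957, -0.1949, 0.0257]
tcp_rot: [-0.165, 3.137, -0.001]
wrist_force: [0.6, -0.1, 0.5]
width: 0.503
grip_force: 0.0
```

```bash
python3 -c "
from h import *
go(.566,-.188,.024,.105)"
```

```text
t 12.15 pos [ 0.4957 -0.1949  0.0257] yaw 0.1051 F [ 0.6 -0.1  0.5]
-> [-0.0707 -0.0005  0.0017] turn 0.0001
```

Request:
step_arm(
  series=[-0.012,0,0,0,-0.024,0,0,0,-0.032,0,0,0,-0.038,0,0,0,-0.044,0,0,0,-0.05,0,0,0,-0.056,0,0,0,-0.062,0,0,0],
)

```text
time: 13.15
tool_pos: [0.5571, -0.188, 0.0251]
tcp_rot: [0.165, -3.137, -0.0]
wrist_force: [-1.8, -1.3, -0.2]
width: 0.502
grip_force: 0.8
```

Request:
step_arm(
  series=[-0.004,0,0,0,-0.007,0,0,0,-0.009,0,0,0,-0.009,0,0,0],
)

```text
time: 13.65
tool_pos: [0.5662, -0.1872, 0.0253]
tcp_rot: [-0.165, 3.137, -0.0]
wrist_force: [-0.6, 0.1, -0.8]
width: 0.504
grip_force: 0.1
```

```bash
python3 -c "
from h import *
np.set_printoptions(precision=4,suppress=True)
pinkfit(); go(.566,-.188,.024,.105)"
```

```text
pink ctr [ 0.6618 -0.1383] size (42.73564529418945, 118.08174133300781) yaw -0.24056931 shot 12
[[ 0.5993 -0.145 ]
 [ 0.714  -0.1731]
 [ 0.7242 -0.1316]
 [ 0.6095 -0.1035]] station x [-0.1149 -0.0038  0.0107 -0.1004]
t 13.7 pos [ 0.5663 -0.1872  0.0254] yaw 0.1052 F [-0.8 -0.4 -0.1]
-> [ 0.0004 -0.0007  0.0014] turn 0.0002
```

The arm hides the box from the top camera. The force is still low, so I'll creep on until it rises.

Request:
step_arm(
  series=[-0.001,0,0,0,-0.002,0,0,0,-0.003,0,0,0,-0.004,0,0,0],
)

```text
time: 14.2
tool_pos: [0.5693, -0.1869, 0.0253]
tcp_rot: [0.165, -3.136, -0.0]
wrist_force: [-4.5, -1.3, 3.3]
width: 0.501
grip_force: 2.8
```

Request:
step_arm(
  series=[-0.001,0,0,0,-0.002,0,0,0,-0.002,0,0,0],
)

```text
time: 14.58
tool_pos: [0.5692, -0.1868, 0.0249]
tcp_rot: [0.165, -3.132, -0.001]
wrist_force: [-9.6, -1.8, 5.8]
width: 0.497
grip_force: 4.9
```

The box is stopped against the fence: the tool no longer advances and the force has risen to 10 N. I'll back off and look.

Request:
step_arm(
  series=[0.01,0,0,0,0.025,0,0,0,0.03,0,-0.05,0,0.03,0,-0.11,0,0.03,0.03,-0.17,0,0.03,0.09,-0.17,0,0.03,0.15,-0.17,0,0.03,0.21,-0.17,0],
)

```text
time: 15.58
tool_pos: [0.5194, 0.0206, 0.1957]
tcp_rot: [-0.164, 3.135, 0.0]
wrist_force: [0.4, 0.5, -0.2]
width: 0.501
grip_force: 0.0
```

Request:
step_arm(
  series=[0,0.05,0,0,0,0.09,0,0,0,0.09,0,0],
)

```text
time: 15.95
tool_pos: [0.5097, 0.1109, 0.1952]
tcp_rot: [-0.171, 3.136, 0.001]
wrist_force: [-0.6, -1.6, 0.3]
width: 0.502
grip_force: 0.0
```

```bash
python3 -c "
from h import *
np.set_printoptions(precision=4,suppress=True)
pinkfit()
p=viewer.read_camera('top');q=viewer.read_camera('side')
a=np.array(p['image'])[110:260,165:355,::-1];b=np.array(q['image'])[120:270,190:380,::-1]
im=np.vstack([a,b]); im=cv2.resize(im[:, :],None,fx=2,fy=2)
im=np.hstack([cv2.resize(a,None,fx=2.1,fy=2.1,interpolation=2),cv2.resize(b,None,fx=2.1,fy=2.1,interpolation=2)])
cv2.imwrite('pics/f1.png',im)"; ls pics
```

```text
pink ctr [ 0.6492 -0.1791] size (139.48666381835938, 89.83935546875) yaw 0.10538122 shot 13
[[ 0.5751 -0.1417]
 [ 0.5846 -0.2311]
 [ 0.7233 -0.2164]
 [ 0.7138 -0.1271]] station x [-0.1386 -0.1386  0.0009  0.0009]
crop1.png
f1.png
fit11.png
fit12.png
fit13.png
s1.png
s2.png
side0.png
t2.png
t2c.png
top0.png
```

View pics/f1.png

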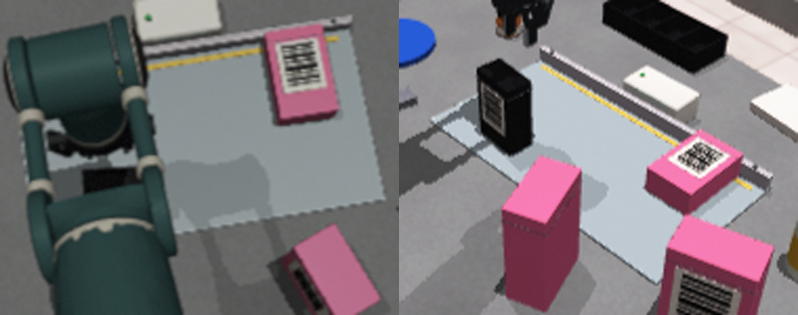

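Both views show the box lying label up against the fence (left panel (300,75), right panel (695,170)). Its fitted yaw is 0.1054 against the fence's 0.105, with about 0 mm gap at both front corners. The black box is standing where it was, and the gripper is clear.

```bash
python3 -c "
from workcell import job
print(job.finish_job())"
```

```text
the job is handed in; nothing more can be done
None
```

The pink box is lying flat on the station plate, label up, with its leading short end flush against the fence; the black box is still standing, nothing else was touched, and the job was handed in at about 16 s.

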